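Open the spring-lid contact-tip case

TASK

Press down the release tab on the front of the small grey steel case so that its sprung lid lifts, then push the lid the rest of the way back until it stays fully open by itself. Use only the fingertips or the outside of the fingers: do not grip or lift anything, let the case stay where it stands, and leave the other things on the table alone.

Things in the scene. Friction and masses are not known exactly. Their poses are not given: they have to be found in the camera images.
- tip_case: Grey sheet-steel case, loose on the table on a dark foot plate (160 wide, 6 thick, from 125 mm in front of the origin to 75 behind); box 130 deep x 150 wide x 50 mm high, about 1.8 kg. Origin: under the box's centre; x points from the tab (front) to the hinge (back), y to the case's left, z up. Bystanders stand at its sides; the space in front of, above and behind it is free.
- tab_press (a point): Press point: middle of the ribbed top of the steel release paddle in front of the case, 36 wide (case y) x 42 mm long (case x); 108 mm in front of the case's origin, 45 mm above the table at rest; moves with it. Press straight down: the paddle rocks, and its hook, 27 mm behind this point and 15 mm higher, swings up to 7 mm towards the robot and frees the lid.
- tab (a joint): Tilt of the release tab, rad: 0 at rest, 0.35 fully down (this point 10 mm lower, about 5 N). The lid is freed at about 0.2 (6 mm, about 3.5 N). It springs back when let go.
- lid (a joint): Lid angle, rad: 0 shut and latched, 1.95 on its stop, leaning back past upright (1.57). Once freed it rises by itself, in about a second, to 1.15 on a spring arm. Pushed less than upright it sinks back on to that arm; pushed past about 1.65 it falls on to its stop by itself in 1 to 2 s and stays. Pushing takes about 1 N.
- lid_front (a point): Middle of the lid's front edge (tip of a 30 mm wide strike plate, 8 mm out from the 158 mm wide lid); moves with the lid at 143 mm radius about the hinge. At 1.15 rad it is 59 mm in front of and 131 mm above the hinge, and the lid's inner face looks forwards and down: push there near the edge (fingertip some 20 mm below it) towards the back (case +x).
- lid_hinge (a point): Middle of the lid's hinge axis, which runs along case y on the case's far rim, 68 mm behind the case's origin and 53 mm above the table.
- weld_square: Bystander: red and bright-steel magnetic welding square, 85 x 85 x 17 mm, lying flat; origin under its middle. Leave alone.
- spindle_cap: Bystander: brown stepped round steel cap on its flange, 64 mm wide, 55 mm high; origin under its middle. Leave alone.
- gear_ring: Bystander: brown steel gear ring, 94 mm wide, 16 mm high, lying flat; origin under its middle. Leave alone.

How it is judged (in metres and radians):
On the way, in this order (a step that is already met when the one before it is completed fails the run):
1. the release tab is pressed (value of joint tab above 0.1 rad).
2. the lid has lifted on its spring (value of joint lid above 0.9 rad), for 0.1 s.
At the end, for the whole second after the job is handed in: The lid rests fully open (angle above 1.85 of 1.95 rad) and still, the tab has sprung back, and the case stands level and at rest within 40 mm of where it was (value of joint lid above 1.85 rad and velocity of joint lid below 0.1 rad/s and value of joint tab below 0.05 rad and distance of tip_case from where it was at the start of the episode below 0.04 m and angle between tip_case's own z axis and vertical below 0.03 rad and linear speed of tip_case below 0.02 m/s); the robot touches nothing.
It fails at once if the case is lifted, tipped or shoved away (more than 12 mm up, 0.12 rad or 40 mm) (height (world z) of tip_case above 0.012 m or angle between tip_case's own z axis and vertical above 0.12 rad or distance of tip_case from where it was at the start of the episode above 0.04 m).
It fails at once if a bystander is moved or lifted by more than 20 mm (distance of any of weld_square, spindle_cap, gear_ring from where it was at the start of the episode above 0.02 m).
It also fails if it takes over 40 s, if anything falls off the work surface, if the arm or the gripper's body presses on something with over 40 N, if the wrist force passes 120 N, or if a joint passes its speed limit or range.

ROBOT

A 6-joint arm with a two-finger parallel gripper is mounted at the origin on a cart in front of the work surface, level with it; the furniture and walls round the work are solid. World frame = base frame: x ahead of the robot, y to its left, z up, the work surface at z = 0. Lengths are in m, angles in degrees, forces in N, time in s.
With the tool pointing down it reaches from about 0.3 to 0.85 m from the base axis. Payload 4.2 kg.
Tool frame: the origin (TCP) lies between the finger pads; the fingertips stand 22 mm ahead of it and the grasp point (between the pads) lies 3 mm ahead of it; z points along the fingers, x is the direction in which the jaws open and shut, and the axes are right-handed (so a half turn about z gives the same grasp; the last joint's range is limited). The gripper opens to 91 mm and grips with 3 to 60 N. Pads are 32 mm wide; open, the fingers measure 118 mm over their backs; the gripper's body (76 mm by 178 mm) begins 60 mm behind the grasp point.
Start: joints at [68.411, 18.312, 89.639, -0, 72.044, -1.146], TCP at [0.201, 0.539, 0.236] pointing down, gripper open.
Joint ranges: [-177.97, 177.97], [-48.28, 115.42], [12.27, 149.76], [-77.06, 257.06], [2.81, 150.46], [-146.56, 146.56]. Speed limits (degrees/s): [147.25, 147.25, 180, 180, 180, 180].

INTERFACE

Orientations are given as [roll, pitch, yaw] about the fixed x, y, z axes, in that order (R = Rz(yaw) Ry(pitch) Rx(roll)).
In Python, from rig import r, eyes gives the robot as it stands.
- The arm moves only by the tool jog_arm, never from a script. Its arguments are lists of equal length, an entry for each row: "hand": the closure, from 0 (fully open) to 1 (shut); "delta_pos": the shift along the world's x, y, z in m, a list of three; "roll": the turn about the world's z in degrees. A call has 1 to 20 rows; each row shifts and turns the commanded pose from where the row before left it; what a row does not reach is not made up. A row lasts 1/8 s, in which the tool goes at most 62.5 mm and 10.7 degrees, less where a joint would pass 70% of its speed; a pose out of reach is approached as far as the arm can. A call with a gripper value outside its range is refused whole. The fingers move at their own pace and stop on an object; the grip force is fixed at half the most. Time passes only in rows, so rows that do not move let the fingers close. It gives the time, the measured TCP pose, the force and the opening at its end, in the units of the state.
- r.read_state(): the state, without advancing time (a new reading comes with each control period).
- eyes.capture(name): name is "scene" or "side" or "wrist"; returns the picture (384x512x3 uint8, red, green, blue); there is no depth.
- eyes.camera_params(name): a dict with "vfov" (degrees; the focal length in pixels is half the picture's height over the tangent of half this angle, whatever the lens; pixels are square), "cx", "cy" (the principal point, pixels), "D" ([k1, k2, p1, p2, k3] as OpenCV has them; the pictures are not rectified), "T" (4x4, takes a point from camera to world coordinates). Camera axes: x right, y down, z forward; pixel columns grow to the right and rows downward; lengths in m; the calibration is good to about 2 mm. A picture is of the moment at which its call begins: read the wrist's pose just before it. camera_params takes no time and is no camera call; for the wrist camera it gives the pose at the moment of the call.
- r.sign_off(): hands the job in, once; it reports no verdict.
The state is a dict: "time_s": time; "joints": joint angles; "joint_velocities": joint speeds; "tau": joint torques, N m; "tcp_pos": TCP position; "eef_rot": TCP orientation; "ft_force": force on the tool from outside, world axes, zero at the start; "moment": the same for the moment, N m; "gripper_width": finger opening in m.
Only numpy, scipy, OpenCV 4.12 (cv2) and the standard library are available. Lean on these libraries where they do the work, as an engineer would, in place of code of your own. Each camera call takes 0.05 s, during which the arm holds its last target.

## Working session

There is one attempt and no reset: what is moved stays moved. The work goes in short steps, Python scripts to look and compute and a tool call to move; the robot and the scene stay as the last step left them, time stands still between calls to the robot, and variables do not carry over. Pictures are saved under pics/ and viewed, and the job is handed in when it is done.

Besides the shell and the picture viewer there is one more tool, called after "Request:" as name([rows], argument=value, ...), one row to a line, values as JSON. jog_arm: Moves the arm, as the interface text tells. Its arguments: {"type":"object","properties":{"hand":{"type":"array","items":{"type":"number"}},"delta_pos":{"type":"array","items":{"type":"array","items":{"type":"number"}}},"roll":{"type":"array","items":{"type":"number"}}},"required":["hand","delta_pos","roll"]}

```bash
mkdir -p pics; ls
python3 - <<'E'
from rig import r, eyes
import cv2
print(r.read_state())
for n in ("scene","side","wrist"):
    p=eyes.camera_params(n); print(n,p)
    im=eyes.capture(n); cv2.imwrite(f"pics/{n}0.png",im[:,:,::-1])
E
```

```text
pics
{'time_s': 0.0, 'joints': array([ 6.84108096e+01,  1.83514069e+01,  8.97071441e+01, -1.59022533e-03,
        7.20440625e+01, -1.14717760e+00]), 'joint_velocities': array([ 0.03045331, -0.0340102 , -0.01981383,  0.10445086,  0.03328829,
        0.02390131]), 'tau': array([-2.87898129e-04, -4.12455225e+01, -2.31975532e+01,  7.27284956e-02,
        4.57423087e-02, -1.49977063e-04]), 'tcp_pos': array([0.20066813, 0.53834116, 0.2351176 ]), 'eef_rot': array([-1.79999457e+02,  1.02623169e-01,  6.95584792e+01]), 'ft_force': array([-0.62366685,  0.6258362 , -0.15966269]), 'moment': array([-0.01894709,  0.0277251 ,  0.03501793]), 'gripper_width': 0.09114215421138323}
scene {'vfov': 46.79725065530418, 'cx': 259.7683595896408, 'cy': 187.85100191478142, 'D': array([-0.06295838,  0.        ,  0.        ,  0.        ,  0.        ]), 'T': array([[ 0.74693463, -0.38801633,  0.53993703, -0.07082763],
       [-0.66489352, -0.43869052,  0.60453886, -0.80670118],
       [ 0.00229431, -0.81055164, -0.58566268,  0.74234806],
       [ 0.        ,  0.        ,  0.        ,  1.        ]])}
side {'vfov': 54.62016737664518, 'cx': 254.8368279997454, 'cy': 189.94236579936296, 'D': array([-0.04343011,  0.        ,  0.        ,  0.        ,  0.        ]), 'T': array([[ 0.99968517, -0.024903  ,  0.00306695,  0.551229  ],
       [-0.01565694, -0.52361367,  0.85181194, -0.84269019],
       [-0.01960678, -0.85159178, -0.52383872,  0.49964675],
       [ 0.        ,  0.        ,  0.        ,  1.        ]])}
wrist {'vfov': 68.52356720663039, 'cx': 263.3378355775489, 'cy': 191.13566011835445, 'D': array([-0.00540623,  0.        ,  0.        ,  0.        ,  0.        ]), 'T': array([[ 0.34886361,  0.90663902,  0.23727595,  0.13359006],
       [ 0.93717252, -0.33712928, -0.08973022,  0.56414304],
       [-0.00136025,  0.25367211, -0.96728931,  0.38444528],
       [ 0.        ,  0.        ,  0.        ,  1.        ]])}
```

View pics/scene0.png

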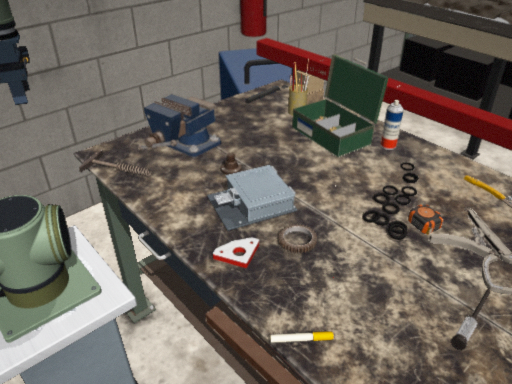

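View pics/side0.png

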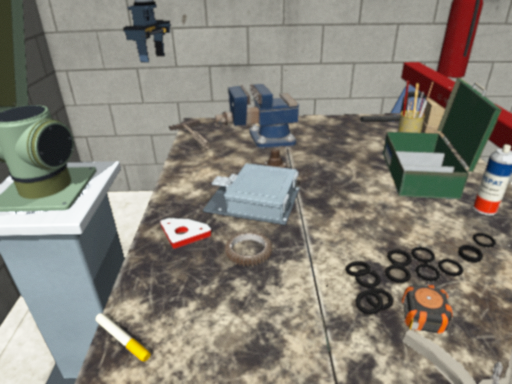

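View pics/wrist0.png

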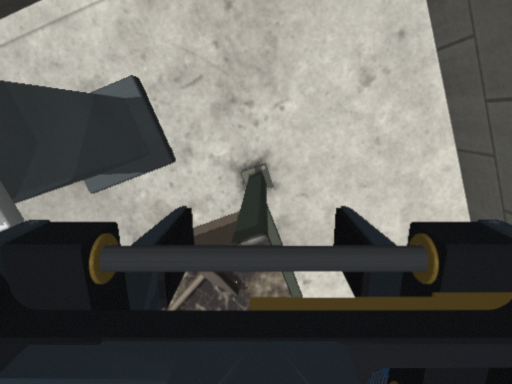

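The case is at about (255,195) in the scene view and (262,190) in the side view, with the tab towards the robot. I'll zoom in on both.

```bash
cat > h.py <<'E'
import numpy as np, cv2
from rig import r, eyes
def K(p):
    f=192/np.tan(np.radians(p['vfov'])/2)
    return np.array([[f,0,p['cx']],[0,f,p['cy']],[0,0,1]])
def ray(p,uv):
    n=cv2.undistortPoints(np.array([[uv]],float),K(p),np.array(p['D']))[0,0]
    T=np.array(p['T']); d=T[:3,:3]@np.array([n[0],n[1],1]); return T[:3,3],d
def plane(p,uv,z):
    o,d=ray(p,uv); return o+d*(z-o[2])/d[2]
def tri(pa,a,pb,b):
    o1,d1=ray(pa,a);o2,d2=ray(pb,b)
    A=np.stack([d1,-d2],1);s=np.linalg.lstsq(A,o2-o1,rcond=None)[0]
    x,y=o1+s[0]*d1,o2+s[1]*d2
    return (x+y)/2,np.linalg.norm(x-y)
def proj(p,X):
    T=np.linalg.inv(np.array(p['T'])); X=np.atleast_2d(X)
    return cv2.projectPoints(X.astype(float),cv2.Rodrigues(T[:3,:3])[0],T[:3,3],K(p),np.array(p['D']))[0][:,0]
E
python3 - <<'E'
import cv2
a=cv2.imread("pics/scene0.png")[150:270,190:330]; cv2.imwrite("pics/sc_z.png",cv2.resize(a,None,fx=5,fy=5,interpolation=cv2.INTER_CUBIC))
a=cv2.imread("pics/side0.png")[145:265,185:325]; cv2.imwrite("pics/si_z.png",cv2.resize(a,None,fx=5,fy=5,interpolation=cv2.INTER_CUBIC))
E
```

```text
(no output)
```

View pics/sc_z.png

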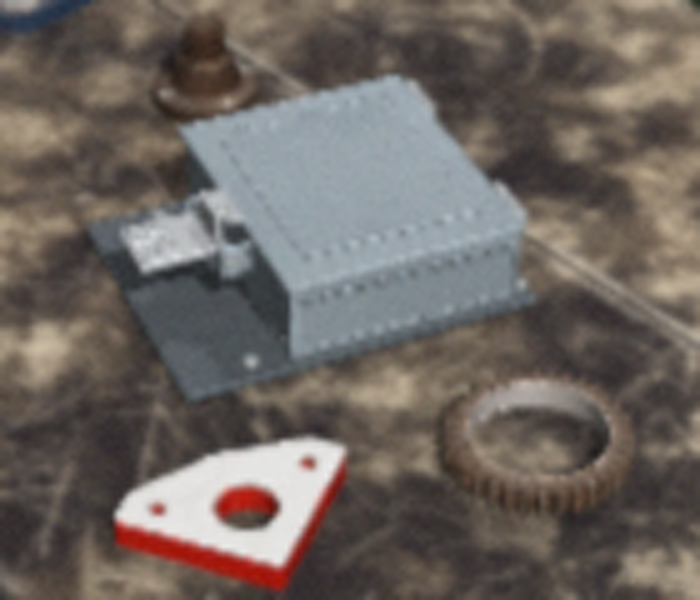

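View pics/si_z.png

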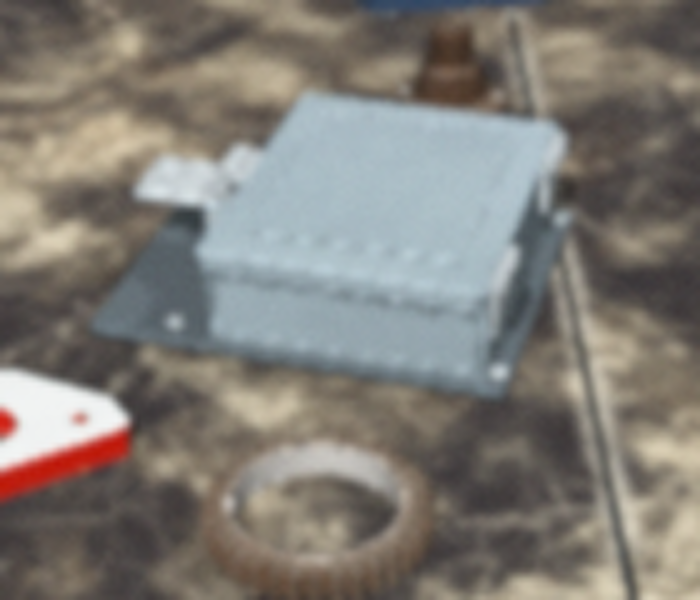

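Run:
```python
from h import *
S=eyes.camera_params("scene");D=eyes.camera_params("side")
s=lambda x,y:((x+.5)/5-.5+190,(y+.5)/5-.5+150)
d=lambda x,y:((x+.5)/5-.5+185,(y+.5)/5-.5+145)
np.set_printoptions(precision=4,suppress=True)
for n,p,uv in [("FL",S,s(90,225)),("FR",S,s(190,402)),("BR",S,s(536,297)),("FR",D,d(93,330)),("BR",D,d(503,398)),("BL",D,d(574,211))]:
    print(n,plane(p,uv,.006))
print("lidFR",tri(S,s(293,295),D,d(203,258)),"lidFL",tri(S,s(180,128),D,d(305,93)))
print("pad",[plane(S,s(*q),.045) for q in [(120,230),(148,273),(217,255)]],[plane(D,d(*q),.045) for q in [(135,195),(155,157),(208,205)]])
# case pose from plate
import itertools
obs=[((-.125,.08),plane(S,s(90,225),.006)),((-.125,-.08),plane(S,s(190,402),.006)),((.075,-.08),plane(S,s(536,297),.006)),((-.125,-.08),plane(D,d(93,330),.006)),((.075,-.08),plane(D,d(503,398),.006)),((.075,.08),plane(D,d(574,211),.006))]
A=np.array([o[0] for o in obs]);B=np.array([o[1][:2] for o in obs])
for idx in ([0,1,2],[3,4,5],range(6)):
    a=A[list(idx)];b=B[list(idx)];am=a.mean(0);bm=b.mean(0);H=(a-am).T@(b-bm)
    th=np.arctan2(H[0,1]-H[1,0],H[0,0]+H[1,1]);R=np.array([[np.cos(th),-np.sin(th)],[np.sin(th),np.cos(th)]])
    t=bm-R@am;print("case",t,np.degrees(th),"res",np.linalg.norm(a@R.T+t-b,axis=1))
print("press",t+R@[-.108,0],"hinge",t+R@[.068,0],"lidfront@1.15",t+R@[.009,0],.053+.131)
```

```text
FL [0.4783 0.0254 0.006 ]
FR [ 0.4278 -0.1279  0.006 ]
BR [ 0.6179 -0.1837  0.006 ]
FR [ 0.432  -0.1264  0.006 ]
BR [ 0.6186 -0.187   0.006 ]
BL [ 0.6684 -0.03    0.006 ]
lidFR (array([ 0.4866, -0.1392,  0.0514]), np.float64(0.001951863828836767)) lidFL (array([0.5318, 0.0093, 0.0563]), np.float64(0.001782273103411559))
pad [array([ 0.4584, -0.0326,  0.045 ]), array([ 0.4471, -0.0715,  0.045 ]), array([ 0.483 , -0.0831,  0.045 ])] [array([ 0.4501, -0.0692,  0.045 ]), array([ 0.457 , -0.0323,  0.045 ]), array([ 0.4859, -0.0804,  0.045 ])]
case [ 0.5716 -0.0873] -17.33765910990584 res [0.0023 0.0017 0.0028]
case [ 0.5729 -0.0865] -17.154656257037665 res [0.0022 0.003  0.0022]
case [ 0.5723 -0.0868] -17.18188911607825 res [0.0021 0.0021 0.0029 0.0028 0.0023 0.0026]
press [ 0.4691 -0.0549] hinge [ 0.6372 -0.1069] lidfront@1.15 [ 0.5809 -0.0895] 0.184
```

Plate corners from both views agree within 3 mm. The case is at (0.572,-0.087), yaw -17.2°, and the paddle centre is about (0.469,-0.056). Next I'll move above the tab with the hand shut and the wide side of the body along case y (yaw 72.8).

Request:
jog_arm([
  [0.022,-0.049,0],
  [0.022,-0.049,0],
  [0.022,-0.049,0],
  [0.022,-0.049,0],
  [0.022,-0.049,0],
  [0.022,-0.049,0],
  [0.022,-0.049,0],
  [0.022,-0.049,0],
  [0.022,-0.049,0],
  [0.022,-0.049,0],
  [0.022,-0.049,0],
  [0.023,-0.055,-0.03],
  [0,0,-0.03],
  [0,0,0],
  [0,0,0],
], hand=[1,1,1,1,1,1,1,1,1,1,1,1,1,1,1], roll=[1.6,1.6,0,0,0,0,0,0,0,0,0,0,0,0,0])

```text
time_s: 2.02
tcp_pos: [0.4648, -0.0514, 0.1787]
eef_rot: [179.9, -0.0, 72.8]
ft_force: [0.7, -0.5, 0.8]
gripper_width: 0.0003
```

Run:
```python
from h import *
s=r.read_state();print(s['tcp_pos'],s['eef_rot'],s['ft_force'],s['gripper_width'],s['joints'],s['time_s'])
for n in ("wrist","side"): cv2.imwrite(f"pics/{n}1.png",eyes.capture(n)[:,:,::-1])
W=eyes.camera_params("wrist")
print(proj(W,[[.469,-.055,.045]]),W['T'][:3,3])
```

```text
[ 0.46477653 -0.0513658   0.17872901] [ 1.79932703e+02 -2.15326521e-02  7.27974111e+01] [ 0.74801927 -0.46905915  0.79458098] 0.00031446666794573367 [-7.72262565e+00  1.14062735e+01  1.08215963e+02  1.16893119e-02
  6.03078395e+01 -8.05258081e+01] 2.025
[[260.32652702 192.9786933 ]] [ 0.39619765 -0.02947896  0.32828731]
```

View pics/wrist1.png

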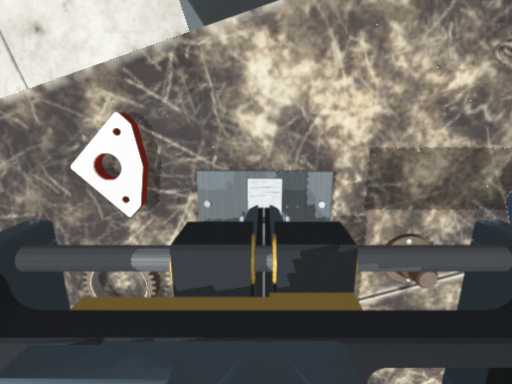

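View pics/side1.png

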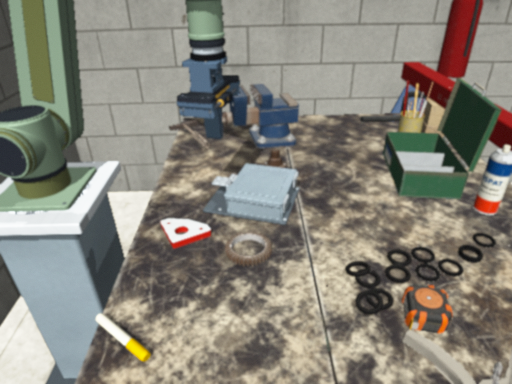

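```bash
python3 - <<'E'
from h import *
W=eyes.camera_params("wrist")
for q,z in [((247.5,178.5),.045),((281.5,178.5),.045),((196.5,170.5),.006),((332.5,171),.006)]: print(plane(W,q,z))
E
python3 -c "
import cv2
a=cv2.imread('pics/wrist1.png')[150:250,180:350]; cv2.imwrite('pics/w1z.png',cv2.resize(a,None,fx=4.5,fy=4.5,interpolation=cv2.INTER_CUBIC))"
```

```text
[ 0.45039155 -0.0630075   0.045     ]
[ 0.46069696 -0.02962375  0.045     ]
[ 0.43135846 -0.12125097  0.006     ]
[0.47849384 0.02945528 0.006     ]
```

View pics/w1z.png

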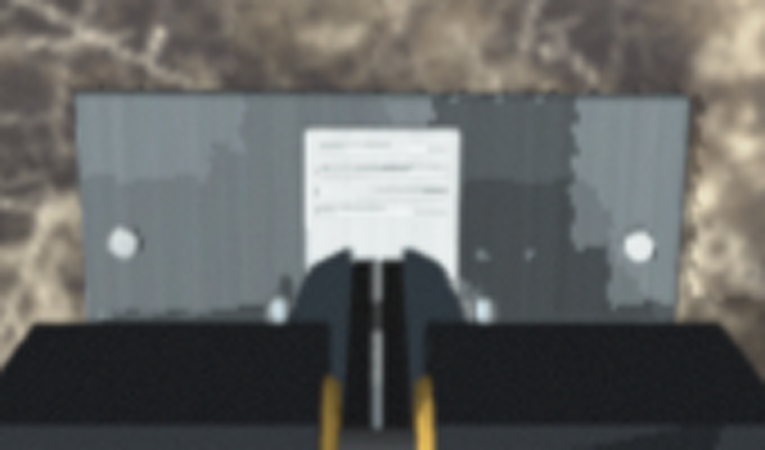

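The wrist view puts the paddle centre at column 264, within 2 px of the fingers (263). It gives the case as (0.574,-0.083), within 4 mm of the earlier fix. Descending to just above the paddle.

Request:
jog_arm([
  [0.001,-0.001,-0.03],
  [0,0,-0.03],
  [0,0,-0.03],
  [0,0,-0.01],
  [0,0,0],
  [0,0,0],
], hand=[1,1,1,1,1,1], roll=[0,0,0,0,0,0])

```text
time_s: 2.88
tcp_pos: [0.4665, -0.0527, 0.0792]
eef_rot: [179.8, -0.0, 72.8]
ft_force: [0.2, -0.0, 0.0]
gripper_width: 0.0006
```

Run:
```python
from h import *
a=eyes.capture("side")[:,:,::-1][120:240,170:330]; cv2.imwrite("pics/side2.png",cv2.resize(a,None,fx=5,fy=5,interpolation=cv2.INTER_CUBIC))
```

```text
(no output)
```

View pics/side2.png

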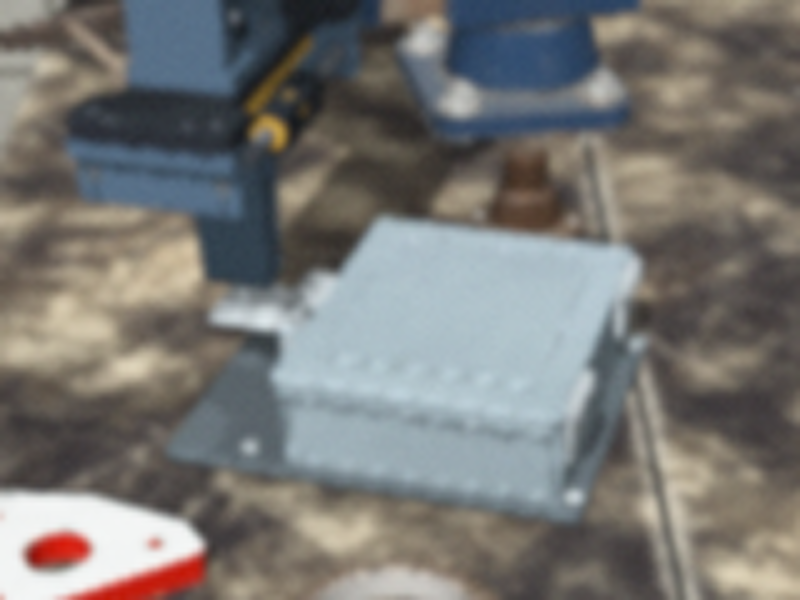

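The shut fingers are centred over the ribbed paddle (fingertip at about (240,280), paddle at about (255,305) in the zoom) and clear of the hook. Pressing now.

Request:
jog_arm([
  [0,0,-0.008],
  [0,0,-0.004],
  [0,0,-0.003],
  [0,0,-0.003],
  [0,0,-0.002],
  [0,0,0],
], hand=[1,1,1,1,1,1], roll=[0,0,0,0,0,0])

```text
time_s: 3.68
tcp_pos: [0.4653, -0.0527, 0.0591]
eef_rot: [-180.0, -0.0, 72.8]
ft_force: [-4.1, 1.1, 13.9]
gripper_width: 0.0006
```

Run:
```python
from h import *
a=eyes.capture("side")[:,:,::-1][120:240,170:330]; cv2.imwrite("pics/side3.png",cv2.resize(a,None,fx=5,fy=5,interpolation=cv2.INTER_CUBIC))
```

```text
(no output)
```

View pics/side3.png

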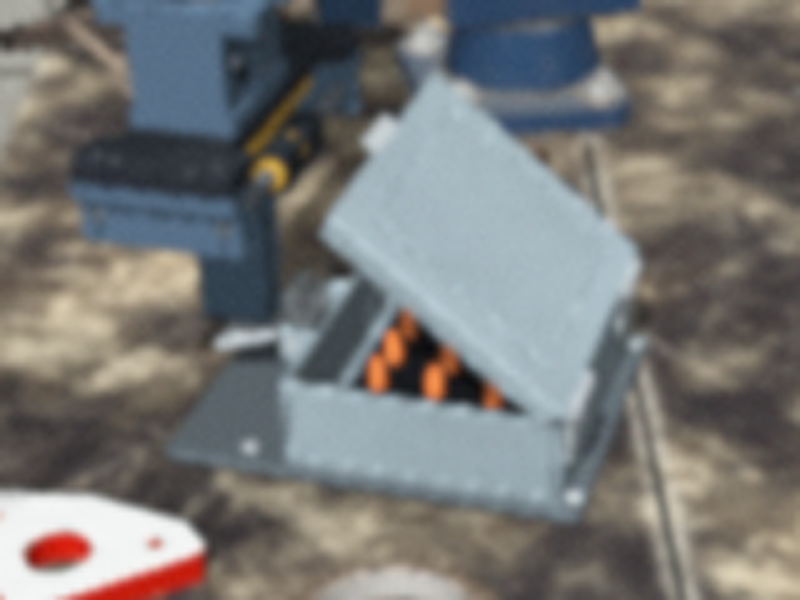

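The lid is freed and rising (about 0.6 rad), and the paddle is down. Backing away and up while the lid reaches its spring arm.

Request:
jog_arm([
  [0,0,0.01],
  [-0.019,0.006,0.02],
  [-0.01,0.003,0.03],
  [0,0,0.03],
  [0,0,0.03],
  [0,0,0.01],
  [0,0,0],
  [0,0,0],
  [0,0,0],
  [0,0,0],
  [0,0,0],
], hand=[1,1,1,1,1,1,1,1,1,1,1], roll=[0,0,0,0,0,0,0,0,0,0,0])

```text
time_s: 5.1
tcp_pos: [0.4363, -0.0437, 0.1876]
eef_rot: [-180.0, 0.0, 72.8]
ft_force: [-0.4, 0.2, -0.1]
gripper_width: 0.0002
```

Run:
```python
from h import *
a=eyes.capture("side")[:,:,::-1][80:230,160:350]; cv2.imwrite("pics/side4.png",cv2.resize(a,None,fx=4,fy=4,interpolation=cv2.INTER_CUBIC))
a=eyes.capture("scene")[:,:,::-1][100:250,160:350]; cv2.imwrite("pics/scene4.png",cv2.resize(a,None,fx=4,fy=4,interpolation=cv2.INTER_CUBIC))
s=r.read_state();print(s['tcp_pos'],s['ft_force'])
```

```text
[ 0.4363529  -0.04371869  0.18779466] [-0.06306004 -0.81426897 -0.25322847]
```

View pics/side4.png

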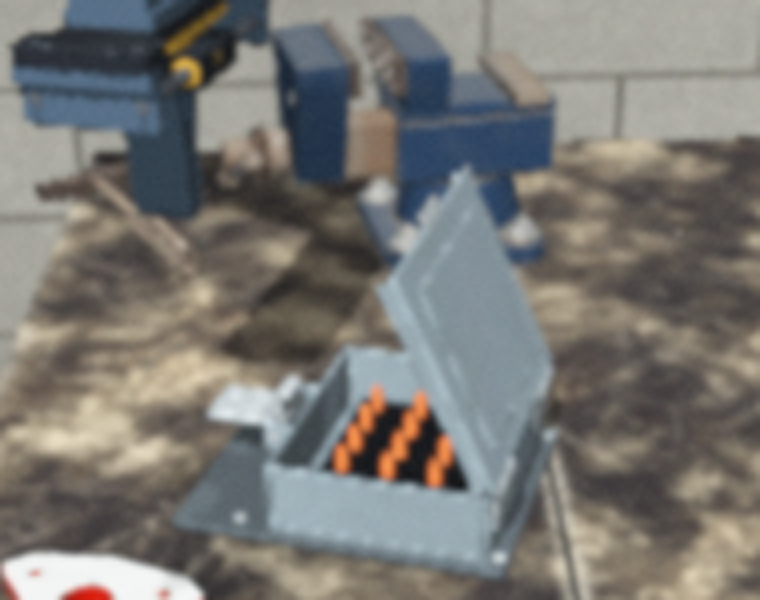

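View pics/scene4.png

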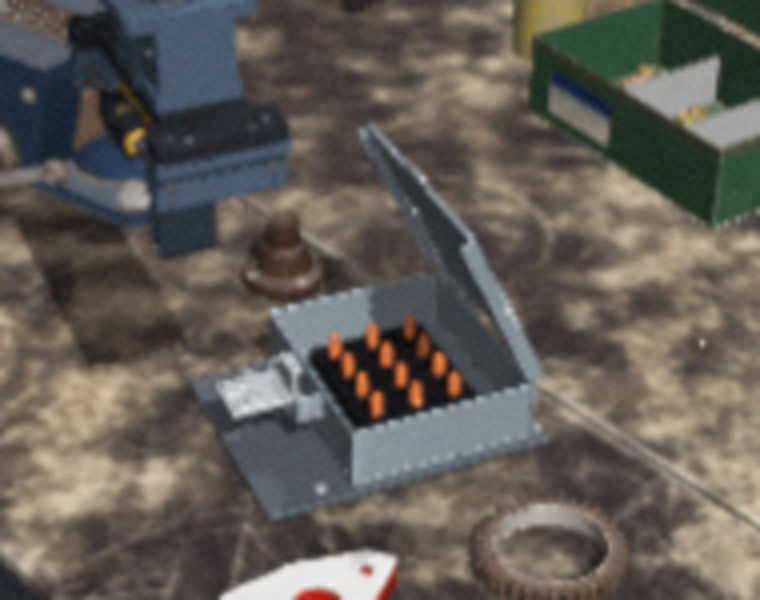

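The lid rests on its arm at about 1.15 rad, the tab has sprung back, and the case hasn't moved. Approaching the lid edge with the tip at z≈0.160.

Request:
jog_arm([
  [0.024,-0.0075,-0.006],
  [0.024,-0.0075,0],
  [0.024,-0.0075,0],
  [0.024,-0.0075,0],
  [0.015,-0.0045,0],
  [0,0,0],
  [0,0,0],
], hand=[1,1,1,1,1,1,1], roll=[0,0,0,0,0,0,0])

```text
time_s: 6.08
tcp_pos: [0.5465, -0.078, 0.1817]
eef_rot: [-179.9, 0.0, 72.8]
ft_force: [-0.9, -0.2, -1.0]
gripper_width: 0.0005
```

Run:
```python
from h import *
a=eyes.capture("side")[:,:,::-1][80:230,160:350]; cv2.imwrite("pics/side5.png",cv2.resize(a,None,fx=4,fy=4,interpolation=cv2.INTER_CUBIC))
```

```text
(no output)
```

View pics/side5.png

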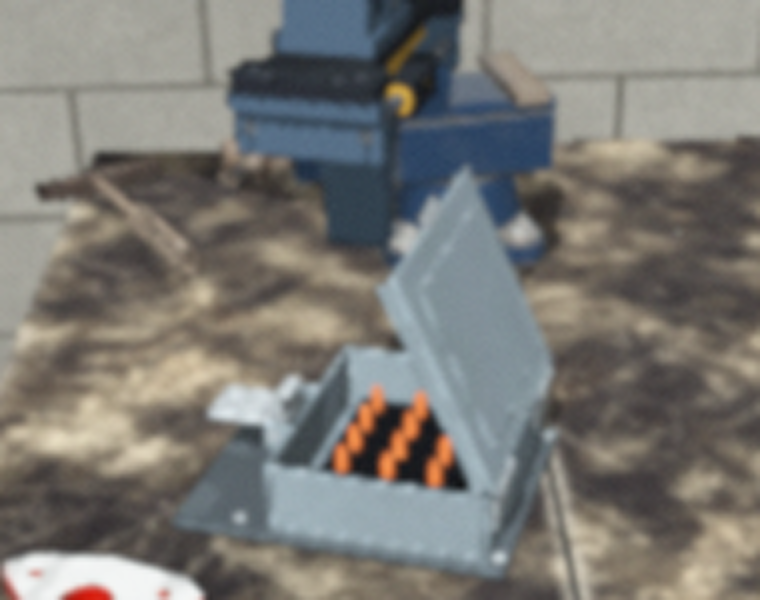

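The finger is close in front of the strike plate, about 20 mm short, with its tip below the edge. Pushing slowly.

Request:
jog_arm([
  [0.0095,-0.003,0],
  [0.0095,-0.003,0],
  [0.0075,-0.0025,0],
  [0.0075,-0.0025,0],
  [0.0075,-0.0025,0],
  [0.0075,-0.0025,0],
  [0.0075,-0.0025,0],
  [0.0075,-0.0025,0],
  [0.0075,-0.0025,0],
  [0,0,0],
], hand=[1,1,1,1,1,1,1,1,1,1], roll=[0,0,0,0,0,0,0,0,0,0])

```text
time_s: 7.38
tcp_pos: [0.6195, -0.1019, 0.1817]
eef_rot: [180.0, -0.0, 72.7]
ft_force: [0.3, -0.1, -0.2]
gripper_width: 0.0009
```

Run:
```python
from h import *
a=eyes.capture("side")[:,:,::-1][80:230,160:350]; cv2.imwrite("pics/side6.png",cv2.resize(a,None,fx=4,fy=4,interpolation=cv2.INTER_CUBIC))
```

```text
(no output)
```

View pics/side6.png

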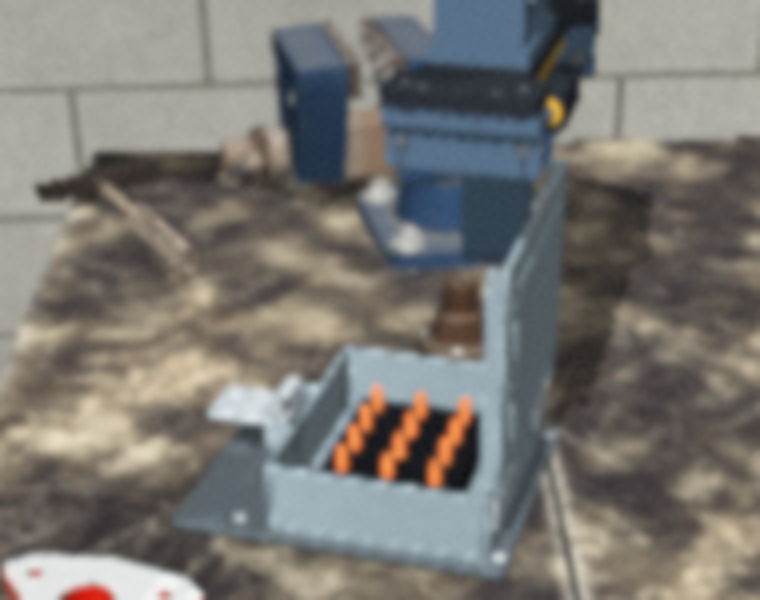

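The lid is just about upright and the case is still in place. I'll push about 30 mm more.

Request:
jog_arm([
  [0.0065,-0.002,0],
  [0.0065,-0.002,0],
  [0.0065,-0.002,0],
  [0.0065,-0.002,0],
  [0.003,-0.001,0],
  [0,0,0],
], hand=[1,1,1,1,1,1], roll=[0,0,0,0,0,0])

```text
time_s: 8.18
tcp_pos: [0.648, -0.1108, 0.1817]
eef_rot: [-180.0, -0.0, 72.8]
ft_force: [0.1, 0.7, -0.6]
gripper_width: 0.0004
```

Run:
```python
from h import *
a=eyes.capture("side")[:,:,::-1][80:230,160:350]; cv2.imwrite("pics/side7.png",cv2.resize(a,None,fx=4,fy=4,interpolation=cv2.INTER_CUBIC))
```

```text
(no output)
```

View pics/side7.png

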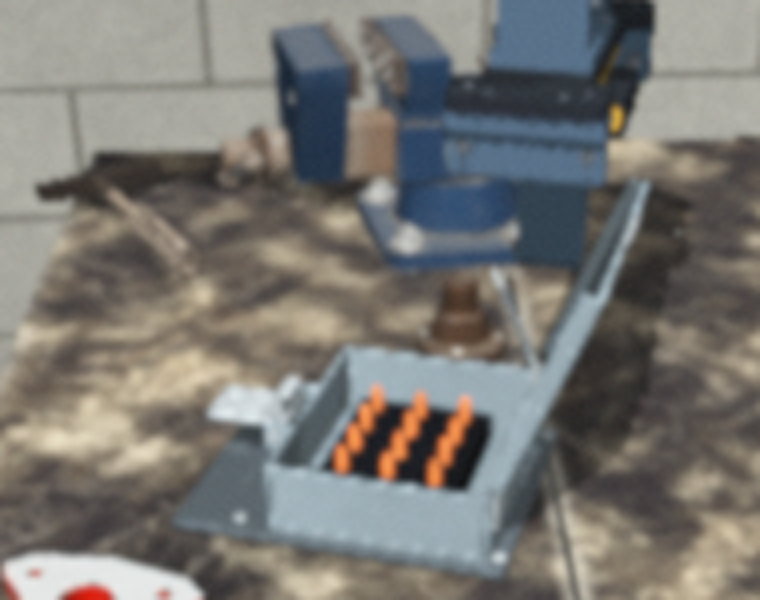

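The lid has gone over centre and is leaning well back, clear of the finger. Withdrawing the arm towards the robot and up.

Request:
jog_arm([
  [-0.019,0.006,0],
  [-0.029,0.009,0.01],
  [-0.029,0.009,0.02],
  [-0.029,0.009,0.02],
  [-0.029,0.009,0.02],
  [-0.029,0.009,0],
  [-0.029,0.009,0],
  [0,0,0],
  [0,0,0],
  [0,0,0],
  [0,0,0],
  [0,0,0],
  [0,0,0],
  [0,0,0],
  [0,0,0],
  [0,0,0],
], hand=[1,1,1,1,1,1,1,1,1,1,1,1,1,1,1,1], roll=[0,0,0,0,0,0,0,0,0,0,0,0,0,0,0,0])

```text
time_s: 10.22
tcp_pos: [0.4548, -0.0507, 0.2519]
eef_rot: [180.0, -0.0, 72.8]
ft_force: [-0.1, -0.1, -0.2]
gripper_width: 0.0003
```

Run:
```python
from h import *
A=eyes.capture("side")[:,:,::-1];a=A[80:230,160:350]; cv2.imwrite("pics/side8.png",cv2.resize(a,None,fx=4,fy=4,interpolation=cv2.INTER_CUBIC))
B=eyes.capture("scene")[:,:,::-1];b=B[100:270,160:350]; cv2.imwrite("pics/scene8.png",cv2.resize(b,None,fx=3.5,fy=3.5,interpolation=cv2.INTER_CUBIC))
print(r.read_state()['ft_force'],r.read_state()['tcp_pos'])
```

```text
[ 0.12623498 -0.15239518 -0.04266682] [ 0.45486332 -0.0506929   0.25190138]
```

View pics/side8.png

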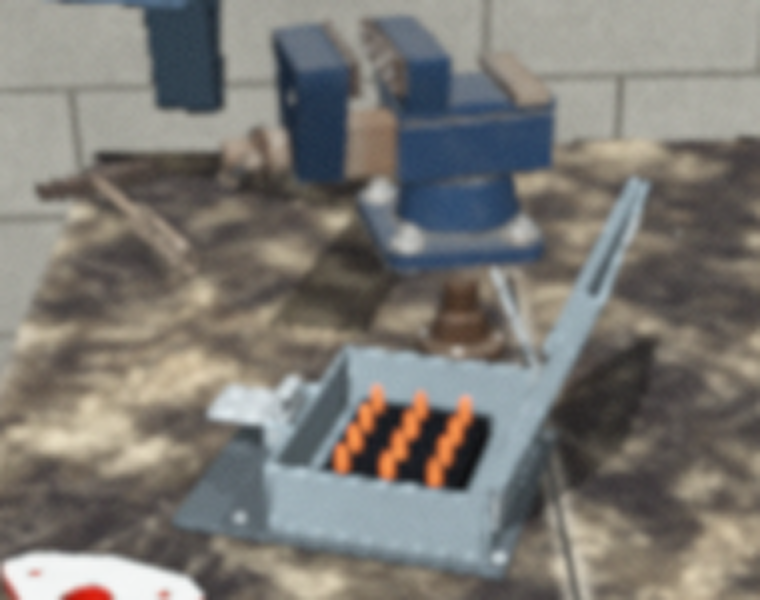

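View pics/scene8.png

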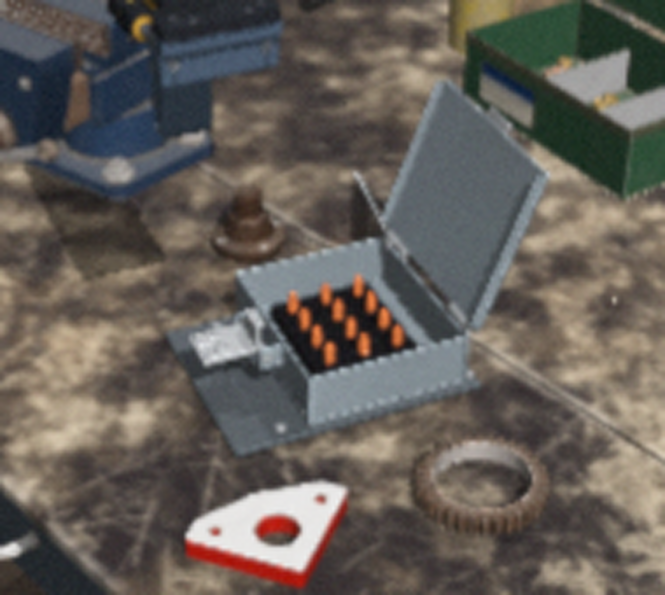

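The lid leans back at rest, the tab is up, and the case and bystanders look unmoved. A quick angle and position check before hand-in.

Run:
```python
from h import *
S=eyes.camera_params("scene");D=eyes.camera_params("side")
s=lambda x,y:((x+.5)/3.5-.5+160,(y+.5)/3.5-.5+100)
d=lambda x,y:((x+.5)/4-.5+160,(y+.5)/4-.5+80)
u=np.array([.9554,-.2954,0]);H=np.array([.638,-.105,.053])
for q in [(648,183),(632,180)]:
    X,e=tri(S,s(547,177),D,d(*q)); v=X-H; print(X,e,"lid angle",np.arctan2(v[2],-v@u),"radius",np.hypot(v[2],v@u))
print("plate FR",plane(S,s(238,453),.006),plane(D,d(176,523),.006),"BR",plane(D,d(502,577),.006))
# predicted end-view of lid at stop vs before: move between last two side pictures
a=cv2.imread("pics/side7.png",0)[170:420,590:670].astype(int);b=cv2.imread("pics/side8.png",0)[170:420,590:670].astype(int)
print("diff",np.abs(a-b).mean())
```

```text
[ 0.66837561 -0.19306182  0.20785628] 0.062229580886770094 lid angle 1.9122645309604027 radius 0.16434488875832542
[ 0.65993087 -0.19981199  0.21313791] 0.06024056408092724 lid angle 1.867508825228476 radius 0.16745523007328003
plate FR [ 0.43002405 -0.12521567  0.006     ] [ 0.43292315 -0.12550855  0.006     ] BR [ 0.61856241 -0.18576168  0.006     ]
diff 24.0161
```

The ray gap of 60 mm means those corners were mismatched. Instead I'll compare the lid's front corners at a few candidate angles with the pixels.

Run:
```python
from h import *
S=eyes.camera_params("scene");D=eyes.camera_params("side")
u=np.array([.9554,-.2954,0]);l=np.array([.2954,.9554,0]);H=np.array([.6375,-.106,.053])
for a in (1.65,1.75,1.85,1.95):
    c=[H+.135*(-np.cos(a)*u+np.sin(a)*np.array([0,0,1]))+k*l for k in (-.079,.079)]
    print(a,"scene",((proj(S,c)-[160,100])*3.5).round(),"side",((proj(D,c)-[160,80])*4).round())
```

```text
1.65 scene [[500. 173.]
 [400.  77.]] side [[521. 274.]
 [576. 160.]]
1.75 scene [[516. 172.]
 [415.  76.]] side [[548. 280.]
 [599. 165.]]
1.85 scene [[532. 171.]
 [430.  76.]] side [[574. 289.]
 [622. 172.]]
1.95 scene [[548. 173.]
 [445.  78.]] side [[600. 300.]
 [644. 181.]]
```

Observed corners are (547,177) and (440,82) in the scene view, and (600,298) and (645,183) in the side view. They match 1.95 rad, so the lid is on its stop.

```bash
python3 -c "
from rig import r
print(r.sign_off())"
```

```text
the job is handed in; nothing more can be done
None
```

The lid is fully open on its stop and the job is handed in, though the hand-in gave no verdict. I pressed the release tab with the shut fingertips, let the lid rise to its spring arm, and pushed it past upright with the side of the finger. I then pulled the arm clear. It took about 10 s of the 40 s allowed.

**Last checks**
- **Lid:** its corners in both views match 1.95 rad. My first angle check paired the wrong corners (rays 60 mm apart), so I dropped it and compared against predicted corner positions instead.
- **Lid at rest:** I judged this by eye from two side pictures about 2 s apart. The pixel difference I took between them (24) was not usable, because the arm and its shadow had moved in that area.
- **Case:** its front-right corner agreed with the starting position within about 3 mm.
- **Tab, bystanders and arm:** the tab looked sprung back and the bystanders undisturbed, judged by eye. The force on the tool was near zero, with the arm clear of everything.

The highest force I saw was about 14 N, during the press. That is more than the 5 N the tab needs at full travel, because I drove it down about to its stop.

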